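# Crank the positioning table on to its set mark

### The arm

A 6-joint arm with a two-finger parallel gripper is mounted at the origin on a cart in front of the work surface, level with it; the furniture and walls round the work are solid. World frame = base frame: x ahead of the robot, y to its left, z up, the work surface at z = 0. Lengths are in m, angles in rad, forces in N, time in s.
With the tool pointing down it reaches from about 0.35 to 0.775 m from the base axis. Payload 5.5 kg.
Tool frame: the origin (TCP) lies at the very end of the fingers, on their centre line; the grasp point (between the pads) lies 19 mm behind it; z points along the fingers, y is the direction in which the jaws open and shut (so a half turn about z gives the same grasp; the last joint's range is limited). The gripper opens to 85 mm and grips with 20 to 120 N. Pads are 22 mm wide; open, the fingers measure 114 mm over their backs; the gripper's body (76 mm by 85 mm) begins 54 mm behind the grasp point. The pads swing forward as they close: fully open they stand 13 mm farther back than shut.
Start: joints at [-1.334, 0.313, 0.046, 1.304, 0, 1.431], TCP at [0.212, -0.535, 0.231] pointing down, gripper open.
Joint ranges: [-2.76, 2.76], [-0.86, 1.69], [-1.03, 1.26], [-2.2, 2.34], [-1.47, 1.5], [-3.14, 3.14]. Speed limits (rad/s): [2.57, 2.57, 3.14, 3.14, 3.14, 3.14].

### API

Orientations are given as a unit quaternion [w, x, y, z].
In Python, from workcell import get_state, read_camera, hand_in, find_in, silhouettes gives the robot as it stands. The module is installed in compiled form; this text tells all that it offers.
- The arm moves only by the tool send_rows, never from a script. Its argument "deltas" is a list that holds one entry, the list of rows, each a list of 6 numbers: the shift along the world's x, y, z in cm, then the turn, a rotation vector about the world's x, y, z in degrees. In form: [[[dx, dy, dz, wx, wy, wz], ...]]. A call has 1 to 12 rows; each row is the pose to reach, as a shift and turn from the pose commanded when the call began; what a row does not reach only later rows make up. A row lasts 1/10 s, in which the tool goes at most 50 mm and 8.59 degrees, less where a joint would pass 70% of its speed; a pose out of reach is approached as far as the arm can. A call with a gripper value outside its range is refused whole. "jaw" is the opening, from -1 (shut) to 1 (fully open), so that 0 is half open, set as the call begins (left out, the last holds). The fingers move at their own pace and stop on an object; "force" is the grip in N (left out, the last holds). Time passes only in rows, so rows that repeat a pose let the fingers close. It gives the time, the measured TCP pose, the force and the opening at its end, in the units of the state.
- get_state(): the state, without advancing time (a new reading comes with each control period).
- read_camera(name): name is "side" or "top" or "wrist"; returns a dict with "img" (420x560x3 uint8, red, green, blue), "z_map" (420x560 float32, m along the optical axis (not along the pixel's ray), 0 where there is no reading), "vfov" (degrees; the focal length in pixels is half the picture's height over the tangent of half this angle, whatever the lens; pixels are square), "cx", "cy" (the principal point, pixels), "R" (3x3) and "t" (3): a world point X has camera coordinates R X + t; the wrist camera has in their place "hand_eye" (4x4, takes a point from camera to tool coordinates, whose origin is the TCP and whose axes are the flange's). Camera axes: x right, y down, z forward; pixel columns grow to the right and rows downward; lengths in m; the calibration is good to about 2 mm. A picture is of the moment at which its call begins: read the wrist's pose just before it.
- hand_in(): hands the job in, once; it reports no verdict.
Trained networks look in a picture, given as the dict that the camera call returned (one of the last four; its "shot" number tells which), for a name from the list of things; names that differ only in an ending like _2 or _b are one class to them, and where a whole thing is asked for, a point or a joint stands for the part that bears it (a point fixed in the world has none). Each returns a list of dicts, best first, with "conf" (0 to 1); they miss things now and then, are a little off and sometimes report something else, mostly with a low value. They report only what shows in the picture. A call takes as long as a camera call.
- find_in(picture, thing): "box" ([centre column, centre row, width, height] in pixels, round what is visible of it).
- silhouettes(picture, thing): "mask" (420x560 bool, what is visible of it) and "box" ([centre column, centre row, width, height] in pixels, round what is visible of it).
The state is a dict: "clock": time; "joint_pos": joint angles; "qvel": joint speeds; "tau": joint torques, N m; "tcp_pos": TCP position; "orientation": TCP orientation; "wrist_force": force on the tool from outside, world axes, zero at the start; "ft_torque": the same for the moment, N m; "finger_gap": finger opening in m.
Only numpy, scipy, OpenCV 4.12 (cv2) and the standard library are available. Lean on these libraries where they do the work, as an engineer would, in place of code of your own. Each camera call takes 0.05 s, during which the arm holds its last target.

### The job

Move the culture dish on to its next position: crank the black handwheel of the small positioning table anticlockwise, seen from above, by its upright steel handle until the handle stands in line with the pointed dark steel tab on the edge of the dial, then let go. Use as many grasps as you need; do not shift the tab, and leave the small star knob at the far end of the rail alone.

Things in the scene. Friction and masses are not known exactly. Their poses are not given: they have to be found in the camera images.
- table: Positioning table fixed to the worktop. Grey gear box 125 mm square with aluminium dial (diameter 154, top 42 mm up), over it a black disc handwheel (diameter 124, top 62 mm up, hub nut to 71), axis vertical. A rail runs from it along +y; its carriage with a clamped dish (top 56 mm up) moves out 16 mm per rad. Origin: on the worktop under the wheel's axis, z up.
- handle (a point): Top centre of the upright round steel handle fixed on the wheel: diameter 17 mm, 62 to 108 mm up (grip at 72 to 104), 48 mm from the axis. About 2.5 N at the handle turns the wheel; it stays where left. It starts near the rail side and must go 105 to 180 degrees anticlockwise to the tab; end stops bar the clockwise way round and stand 34 degrees or more past the tab.
- set_mark (a point): Where the top centre of the handle must come: 48 mm from the axis, 108 mm up, in the direction of the pointed dark steel tab. The tab (26 mm wide, point towards the axis, a bright screw on it) is clamped on the dial's edge, 65 to 103 mm from the axis, at most 61 mm up, below the wheel's top; about 11 N would slip it round the dial.
- star_knob (a joint): Black five-lobed star knob, 36 mm across, top 68 mm up, on the end block of the rail, 310 mm from the wheel's axis along the table's +y; its turn in rad, 0 at the start. To be left alone.

How it is judged:
At the end, for the whole second after the job is handed in: The handle stands in line with the point of the tab: the centre of its top is within 10.5 mm (about 12.5 degrees of wheel turn) of the set mark, and it stays so after being let go (horizontal distance between handle and set_mark below 0.0105 m); the robot touches nothing.
It fails at once if the pointed tab is shifted along the dial by more than 8 degrees (distance of set_mark from where it was at the start of the episode above 0.0067 m).
It fails at once if the star knob is turned by more than 17 degrees (value of joint star_knob above 0.3 rad or value of joint star_knob below -0.3 rad).
It also fails if it takes over 51 s, if anything falls off the work surface, if the arm or the gripper's body presses on something with over 40 N, if the wrist force passes 120 N, or if a joint passes its speed limit or range.

## Working session

There is one attempt and no reset: what is moved stays moved. The work goes in short steps, Python scripts to look and compute and a tool call to move; the robot and the scene stay as the last step left them, time stands still between calls to the robot, and variables do not carry over. Pictures are saved under pics/ and viewed, and the job is handed in when it is done.

Besides the shell and the picture viewer there is one more tool, called after ">>>" as name([rows], argument=value, ...), one row to a line, values as JSON. send_rows: Moves the arm, as the interface text tells. Its arguments: {"type":"object","properties":{"deltas":{"type":"array","items":{"type":"array","items":{"type":"array","items":{"type":"number"}}}},"jaw":{"type":"number"},"force":{"type":"number"}},"required":["deltas"]}

```bash
mkdir -p pics
cat > h.py <<'E'
import numpy as np, cv2
from workcell import *
def save(d,n): cv2.imwrite('pics/'+n+'.png',d['img'][:,:,::-1])
def world(d,st=None):
    h,w=d['z_map'].shape; f=h/2/np.tan(np.radians(d['vfov'])/2)
    v,u=np.mgrid[:h,:w]; z=d['z_map']
    P=np.stack([(u-d['cx'])*z/f,(v-d['cy'])*z/f,z],-1)
    if 'R' in d: return (P-np.array(d['t']))@np.array(d['R'])
E
python3 - <<'E'
from h import *
print(get_state())
for n in ['top','side']:
    d=read_camera(n); save(d,n+'0'); W=world(d); np.savez('/tmp/'+n,W=W,img=d['img'])
    for t in ['table','handle','set_mark','star_knob']:
        for r in silhouettes(d,t)[:2]:
            m=r['mask']&(d['z_map']>0); p=W[m]
            print(n,t,round(r['conf'],2),np.round(r['box']),m.sum(),np.round(np.median(p,0),4) if len(p) else '',np.round(p.max(0),3) if len(p) else '')
E
```

```text
{'clock': 0.0, 'joint_pos': array([-1.33362187e+00,  3.14002311e-01,  4.49846991e-02,  1.30363216e+00,
       -8.03938587e-06,  1.43122179e+00]), 'qvel': array([-0.00211497, -0.00085058,  0.00078855, -0.00042873,  0.00087166,
       -0.00082819]), 'tau': array([ 2.46293930e-04, -4.80621636e+01,  2.98536444e+01,  1.95150857e-02,
       -1.58455787e-04,  3.93500528e-06]), 'tcp_pos': array([ 0.21142057, -0.53415881,  0.23041015]), 'orientation': array([-9.25421057e-04,  9.82309506e-01,  1.87262316e-01, -4.92208782e-05]), 'wrist_force': array([-0.03309592, -0.77816375, -0.05033463]), 'ft_torque': array([-0.00567123, -0.0108262 , -0.01294613]), 'finger_gap': 0.08542154423786372}
top table 0.94 [324. 223. 215.  76.] 11268 [0.5496 0.021  0.0411] [0.63  0.255 0.11 ]
top handle 0.82 [385. 223.  61.  58.] 2999 [ 0.5401 -0.0811  0.0616] [ 0.601 -0.021  0.11 ]
top set_mark 0.59 [423. 223.  16.  13.] 222 [ 0.5406 -0.1668  0.0529] [ 0.554 -0.148  0.063]
top star_knob 0.68 [229. 210.  19.  19.] 204 [0.5717 0.2247 0.0677] [0.588 0.247 0.071]
side table 0.6 [301. 266.  96. 150.] 9611 [ 0.5405 -0.0824  0.042 ] [0.645 0.377 0.108]
side handle 0.98 [301. 279.  75.  68.] 3382 [ 0.5357 -0.0938  0.0609] [0.633 0.04  0.108]
side set_mark 0.97 [319. 328.  26.  29.] 497 [ 0.5403 -0.1796  0.0503] [ 0.568 -0.14   0.062]
side star_knob 0.66 [278. 198.  17.  13.] 146 [0.5716 0.2173 0.0649] [0.59  0.238 0.068]
side star_knob 0.28 [303. 269.  95. 154.] 9466 [ 0.5404 -0.0842  0.0422] [0.634 0.377 0.108]
```

Run:
```python
from h import *
for n in ['top','side']:
    z=np.load(f'/tmp/{n}.npz'); W=z['W']
    inb=(W[...,0]>.4)&(W[...,0]<.7)&(W[...,1]>-.22)&(W[...,1]<.1)
    hm=inb&(W[...,2]>.1)&(W[...,2]<.115); print(n,'handle top',hm.sum(),W[hm].mean(0), W[hm].min(0),W[hm].max(0))
    wm=inb&(abs(W[...,2]-.062)<.003)
    pts=W[wm][:,:2].astype(np.float32)
    pts=pts[np.linalg.norm(pts-[.543,-.086],axis=1)<.075]
    print('wheel',len(pts),cv2.minEnclosingCircle(pts),pts.min(0),pts.max(0))
    dm=inb&(abs(W[...,2]-.042)<.003); p=W[dm][:,:2].astype(np.float32); print('dial',len(p),p.min(0),p.max(0))
    tm=inb&(W[...,2]>.046)&(W[...,2]<.064)&(W[...,1]<-.14); print('tab',tm.sum(),W[tm].mean(0),W[tm].min(0),W[tm].max(0))
    img=z['img'][150:370,180:460]; cv2.imwrite(f'pics/{n}_crop.png',cv2.resize(img[:,:,::-1],None,fx=2.8,fy=2.7,interpolation=cv2.INTER_CUBIC))
```

```text
top handle top 67 [ 0.527721   -0.04258611  0.10647732] [ 0.5127895  -0.13300787  0.10014427] [ 0.69873354 -0.03073168  0.110171  ]
wheel 2485 ((0.5414330959320068, -0.0817796140909195), 0.06195777654647827) [ 0.48098752 -0.14363126] [ 0.60141987 -0.02129667]
dial 2145 [ 0.46583107 -0.21968353] [0.69992805 0.09516501]
tab 544 [ 0.60269673 -0.18258838  0.05610597] [ 0.52081948 -0.21965356  0.0461623 ] [ 0.68534693 -0.14010757  0.06399227]
side handle top 74 [ 0.52013957 -0.04349103  0.10471716] [ 0.51255723 -0.05078281  0.1000968 ] [ 0.52830848 -0.03402919  0.10803424]
wheel 2490 ((0.5408598184585571, -0.08437943458557129), 0.06207585334777832) [ 0.48124743 -0.14439556] [ 0.60183525 -0.02330992]
dial 1971 [ 0.46543247 -0.21992229] [0.6995609  0.09139752]
tab 1253 [ 0.61394442 -0.18656194  0.05790763] [ 0.51577957 -0.21997949  0.04602952] [ 0.69974305 -0.14001844  0.0639908 ]
```

View pics/top_crop.png

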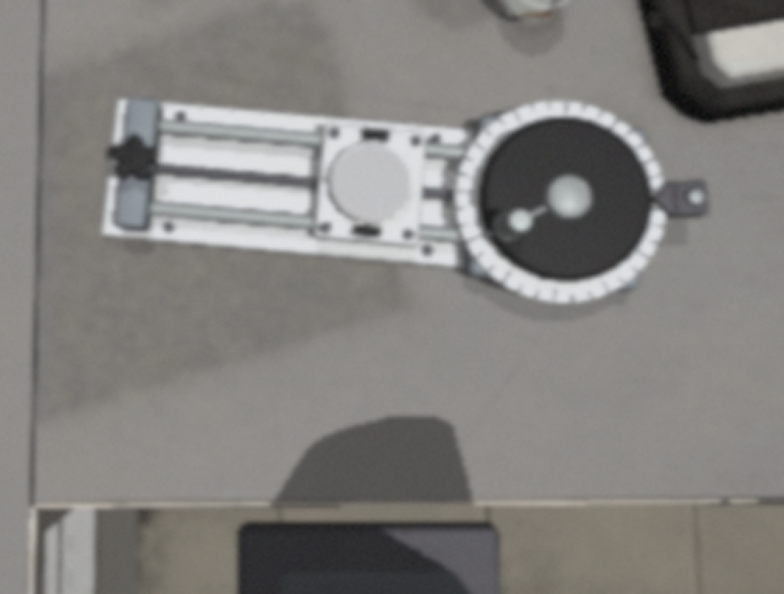

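View pics/side_crop.png

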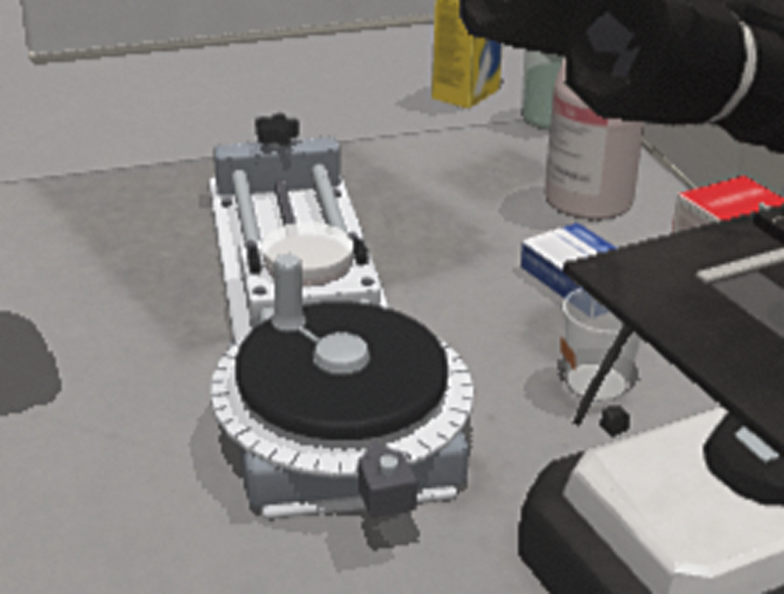

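The top view (crop ×2.8) shows the wheel hub at about (568,195), the handle at (518,220) on the rail side, and the tab at (688,197), pointing along −y. A microscope-like object sits beyond it at top right. Next I'll check obstacle heights.

Run:
```python
from h import *
H=np.zeros((20,28))
for n in ['top','side']:
    W=np.load(f'/tmp/{n}.npz')['W'].reshape(-1,3)
    i=((W[:,0]-.1)/.04).astype(int); j=((W[:,1]+.6)/.04).astype(int)
    ok=(i>=0)&(i<20)&(j>=0)&(j<28)&(W[:,0]>.1)&(W[:,1]>-.6)&(np.abs(W).sum(1)>0)
    np.maximum.at(H,(i[ok],j[ok]),W[ok,2])
print('y   ',' '.join('%4d'%(100*(-.6+.04*j)) for j in range(28)))
for i in range(20): print('%.2f'%(.1+.04*i),' '.join('%4d'%(1000*H[i,j]) for j in range(28)))
W=np.load('/tmp/top.npz')['W']
```

```text
y     -60  -55  -52  -48  -43  -40  -36  -31  -27  -24  -19  -15  -12   -7   -3    0    4    8   12   16   20   24   28   32   36   40   44   48
0.10    0    0    0    0    0    0    0    0    0    0    0    2    1   12  287  296   12    2    1    0    0    0    2    1    1    0    0    0
0.14    0    0    0    0    0    0    0    0    0    0    0    1    0  364  286  294    1    0    1    0    0    0    3    3    4  227  269  277
0.18    0    0    0    0    0    0    0    0    0    0    0    0  477  430  304  192    0    0    0    0    0    0    3    4    5  245  270  279
0.22    0    0    0    0    0    0    0    0    0    0    0    0  485  470  368  317  287  266    0    0    0    0    3    5    4  243  271  278
0.26    0    0    0    0    0    0    0    0    0    0    0    0  484  483  474    0    0    0    0    0    0    0    3    4    4  209  268  277
0.30    0    0    0    1    4    3    3    3    5    3    4    3    2    3    3    3    3    4    3    3    3    3    4    5    3  104  245  271
0.34    0    0    0    3    3    4    4    3    3    3    3    4    4    4    5    4 
[... 1244 characters left out ...]
  174  174  154  319  322  320  318  157   63   62   22   29   28    4    4    4    4    4    4    4    4    4    5  440
0.74    0    0    0    0    0  168  153  164  318  319  319  166    4    4   26   29   28   23  123  113    4    4    4  112  111    4    4  439
0.78    0    0    0    0  147  153    0  164  257  261  260  156    3    3   77   78    3  122  171  169    5    4  102  110  111  110    4  437
0.82    0    0    0    0  130    0    0  103  177  246  240  121    5    5   78   78    4  113  169  167    4  166  168  106  108    4    4  436
0.86    0    0    0   99  160  230  242  242  243  243  256  370  463  463  461  457  456  454  451  449  448  446  443  441  436  433  435  432
```

View pics/top0.png

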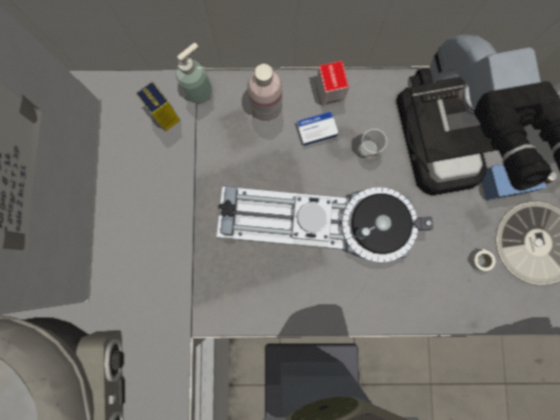

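View pics/side0.png

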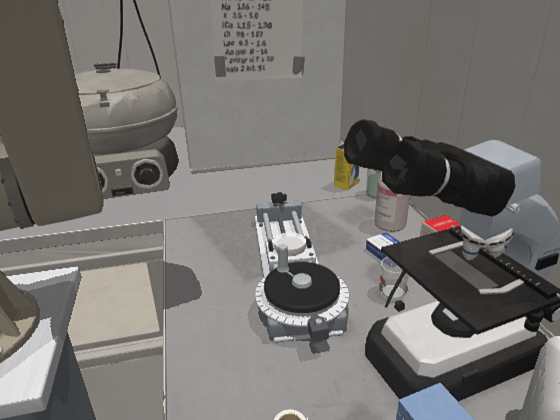

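Run:
```python
from h import *
P=[]
for n in ['top','side']:
    W=np.load(f'/tmp/{n}.npz')['W'].reshape(-1,3)
    k=(W[:,0]>.45)&(W[:,0]<.8)&(W[:,1]>-.4)&(W[:,1]<-.05)&(W[:,2]>.13)&(W[:,2]<.45)
    p=W[k]; P.append(p); print(n,len(p),p.min(0),p.max(0))
p=np.vstack(P)
for a in np.arange(.5,.74,.02):
    for zl,zh in [(.13,.2),(.2,.28),(.28,.42)]:
        q=p[(p[:,0]>=a)&(p[:,0]<a+.02)&(p[:,2]>zl)&(p[:,2]<zh)]
        if len(q): print('x%.2f z%.2f-%.2f n%d ymax %.3f zmin %.3f zmax %.3f'%(a,zl,zh,len(q),q[:,1].max(),q[:,2].min(),q[:,2].max()))
```

```text
top 13956 [ 0.55560689 -0.39983878  0.13011614] [ 0.79993726 -0.12135942  0.3672343 ]
side 23828 [ 0.55590505 -0.39999452  0.13026188] [ 0.79993257 -0.12449114  0.36544776]
x0.54 z0.28-0.42 n219 ymax -0.195 zmin 0.320 zmax 0.342
x0.56 z0.28-0.42 n2852 ymax -0.191 zmin 0.316 zmax 0.367
x0.58 z0.28-0.42 n2433 ymax -0.190 zmin 0.309 zmax 0.366
x0.60 z0.28-0.42 n1326 ymax -0.190 zmin 0.301 zmax 0.360
x0.62 z0.28-0.42 n1395 ymax -0.182 zmin 0.295 zmax 0.350
x0.64 z0.13-0.20 n886 ymax -0.144 zmin 0.146 zmax 0.157
x0.64 z0.28-0.42 n1718 ymax -0.176 zmin 0.283 zmax 0.338
x0.66 z0.13-0.20 n2178 ymax -0.141 zmin 0.145 zmax 0.157
x0.66 z0.20-0.28 n37 ymax -0.185 zmin 0.273 zmax 0.280
x0.66 z0.28-0.42 n2090 ymax -0.175 zmin 0.280 zmax 0.334
x0.68 z0.13-0.20 n2184 ymax -0.136 zmin 0.133 zmax 0.159
x0.68 z0.20-0.28 n103 ymax -0.177 zmin 0.267 zmax 0.280
x0.68 z0.28-0.42 n1927 ymax -0.175 zmin 0.280 zmax 0.330
x0.70 z0.13-0.20 n2559 ymax -0.133 zmin 0.130 zmax 0.200
x0.70 z0.20-0.28 n212 ymax -0.188 zmin 0.200 zmax 0.280
x0.70 z0.28-0.42 n1304 ymax -0.179 zmin 0.280 zmax 0.323
x0.72 z0.13-0.20 n2364 ymax -0.130 zmin 0.131 zmax 0.200
x0.72 z0.20-0.28 n1380 ymax -0.185 zmin 0.200 zmax 0.280
x0.72 z0.28-0.42 n1447 ymax -0.185 zmin 0.280 zmax 0.317
```

Run:
```python
from h import *
for n in ['top','side']:
    W=np.load(f'/tmp/{n}.npz')['W'].reshape(-1,3)
    r=np.linalg.norm(W[:,:2]-[.541,-.083],axis=1)
    k=(r<.022)&(abs(W[:,2]-.071)<.004); q=W[k]; print(n,'hub',len(q),q.mean(0),(q.min(0)+q.max(0))/2)
    k=(abs(r-.048)<.02)&(W[:,2]>.075)&(W[:,2]<.115); q=W[k]; print(' handle side',len(q),q.mean(0),q.min(0),q.max(0))
    q=q[q[:,2]>.1055]; print(' handle top',len(q),q.mean(0),(q.min(0)+q.max(0))/2)
    k=(r>.063)&(r<.108)&(W[:,2]>.052)&(W[:,2]<.064)&(W[:,1]<-.14)&(abs(W[:,0]-.541)<.025); q=W[k]; print(' tab',len(q),q.mean(0),(q.min(0)+q.max(0))/2)
    for a in np.arange(.065,.104,.006):
        s=q[(r[k]>=a)&(r[k]<a+.006)]
        if len(s): print('   r%.3f x %.4f..%.4f mid %.4f'%(a,s[:,0].min(),s[:,0].max(),(s[:,0].min()+s[:,0].max())/2))
```

```text
top hub 182 [ 0.54082682 -0.08154401  0.06972196] [ 0.54072686 -0.08238252  0.07054541]
 handle side 86 [ 0.51908606 -0.03717818  0.10207323] [ 0.51164163 -0.04601802  0.07564444] [ 0.52830744 -0.03073168  0.110171  ]
 handle top 50 [ 0.5197993  -0.03894893  0.10777439] [ 0.5194264  -0.03883124  0.10797855]
 tab 147 [ 0.5413161  -0.17028901  0.05477055] [ 0.54067878 -0.16731762  0.05769169]
   r0.065 x 0.5369..0.5450 mid 0.5409
   r0.071 x 0.5328..0.5491 mid 0.5409
   r0.077 x 0.5308..0.5531 mid 0.5420
   r0.083 x 0.5282..0.5531 mid 0.5407
   r0.089 x 0.5305..0.5529 mid 0.5417
   r0.095 x 0.5284..0.5529 mid 0.5407
   r0.101 x 0.5307..0.5529 mid 0.5418
side hub 171 [ 0.54105044 -0.08563255  0.06902476] [ 0.54105367 -0.08391625  0.06941032]
 handle side 192 [ 0.51978181 -0.04520046  0.09405569] [ 0.51244853 -0.05078281  0.07574815] [ 0.52830848 -0.03402919  0.10803424]
 handle top 38 [ 0.52067218 -0.04124297  0.10669881] [ 0.52059505 -0.04129287  0.10680676]
 tab 186 [ 0.54118708 -0.17517336  0.05449115] [ 0.53887649 -0.16545554  0.0569355 ]
   r0.077 x 0.5291..0.5506 mid 0.5399
   r0.083 x 0.5294..0.5534 mid 0.5414
   r0.089 x 0.5301..0.5538 mid 0.5419
   r0.095 x 0.5290..0.5535 mid 0.5413
   r0.101 x 0.5292..0.5537 mid 0.5415
```

Run:
```python
import numpy as np
from scipy.spatial.transform import Rotation as R
q=[0,0.98231,0.18726,0]
R0=R.from_quat(q,scalar_first=True)
y=R0.as_matrix()[:,1]; yaw=np.degrees(np.arctan2(y[1],y[0])); print(yaw)
a=np.radians(26)
t=R.from_rotvec(np.radians(12)*np.array([np.cos(a),np.sin(a),0]))*R.from_rotvec([0,0,np.radians(26-yaw)])
print(np.degrees(t.as_rotvec())); M=(t*R0).as_matrix(); print(M)
print('tcp',np.array([.520,-.040,.094])+.019*M[:,2])
```

```text
-68.41414387641711
[12.55644236 -4.87210609 94.03428853]
[[-0.42879169  0.89879405 -0.09114249]
 [ 0.87915324  0.43837115  0.18686979]
 [ 0.20791169  0.         -0.9781476 ]]
tcp [ 0.51826829 -0.03644947  0.0754152 ]
```

>>> send_rows([
  [[2,4,1,0,0,8],[4,8,1,0,0,16],[6,12,1,0,0,24],[8,16,1,0,0,32],[10,20,1,0,0,40],[12,24,1,0,0,48],[14,28,1,0,0,56],[16,32,1,0,0,64],[18,36,1,0,0,72],[20,40,1,0,0,80],[22,44,1,0,0,88],[24,48,1,0,0,94.4]],
], jaw=0.2, force=40)

```text
clock: 1.7
tcp_pos: [0.4522, -0.0529, 0.2417]
orientation: [0.001, 0.528, 0.849, 0.0]
wrist_force: [1.2, -0.8, -0.4]
finger_gap: 0.0513
```

>>> send_rows([
  [[2.5,0.6,-2,3.6,1.75,0],[5,1.2,-5,7.2,3.5,0],[6.6,1.9,-8.1,10.8,5.26,0],[6.6,1.9,-8.1,10.8,5.26,0],[6.6,1.9,-8.1,10.8,5.26,0]],
])

```text
clock: 2.2
tcp_pos: [0.5169, -0.0357, 0.1592]
orientation: [-0.09, 0.527, 0.843, 0.055]
wrist_force: [-0.2, 0.4, 0.3]
finger_gap: 0.0509
```

Run:
```python
from h import *
from scipy.spatial.transform import Rotation as R
s=get_state(); print(s['tcp_pos'],s['joint_pos'])
d=read_camera('wrist'); save(d,'w1')
h,w=d['z_map'].shape; f=h/2/np.tan(np.radians(d['vfov'])/2)
v,u=np.mgrid[:h,:w]; z=d['z_map']
P=np.stack([(u-d['cx'])*z/f,(v-d['cy'])*z/f,z,np.ones_like(z)],-1)
T=P@np.array(d['hand_eye']).T
M=R.from_quat(s['orientation'],scalar_first=True).as_matrix()
W=T[...,:3]@M.T+s['tcp_pos']; W=W.reshape(-1,3)
r=np.linalg.norm(W[:,:2]-[.541,-.083],axis=1)
k=(z.ravel()>0)&(abs(r-.048)<.02)&(W[:,2]>.1)&(W[:,2]<.115); q=W[k]; print(len(q),q.mean(0) if len(q) else '',(q.min(0)+q.max(0))/2 if len(q) else '')
k=(z.ravel()>0)&(r<.02)&(abs(W[:,2]-.071)<.005); q=W[k]; print('hub',len(q),q.mean(0) if len(q) else '')
```

```text
[ 0.51691571 -0.03572496  0.15918045] [-0.31241659  0.34538301 -0.10817782  1.26674579  0.15007344  0.79400507]
423 [ 0.51943462 -0.03742085  0.10713164] [ 0.51978785 -0.03818765  0.1052158 ]
hub 996 [ 0.54033985 -0.08035354  0.0700617 ]
```

View pics/w1.png

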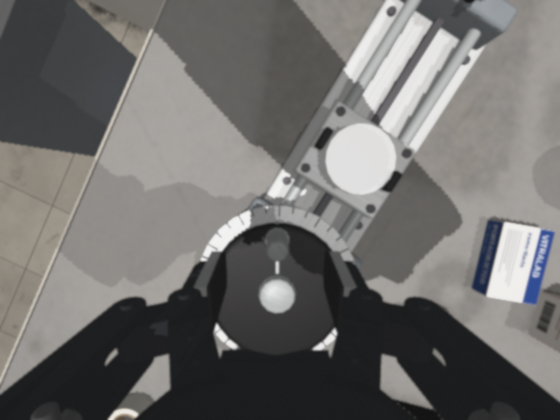

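The wrist view shows the handle at about (277,243), centred between the fingers, with the hub at (277,296). I'll go down and close.

>>> send_rows([
  [[0,0.1,-3,0,0,0],[0,0.1,-6,0,0,0],[0,0.1,-8.3,0,0,0],[0,0.1,-8.3,0,0,0],[0,0.1,-8.3,0,0,0]],
])

```text
clock: 2.75
tcp_pos: [0.5179, -0.0349, 0.0797]
orientation: [-0.087, 0.527, 0.843, 0.056]
wrist_force: [0.2, 0.1, 0.3]
finger_gap: 0.0514
```

>>> send_rows([
  [[0,0,0,0,0,0],[0,0,0,0,0,0],[0,0,0,0,0,0],[0,0,0,0,0,0],[0,0,0,0,0,0],[0,0,0,0,0,0],[0,0,0,0,0,0],[0,0,0,0,0,0]],
], jaw=-1, force=40)

```text
clock: 3.55
tcp_pos: [0.5186, -0.0351, 0.0792]
orientation: [-0.087, 0.527, 0.843, 0.056]
wrist_force: [-1.7, -1.2, 7.9]
finger_gap: 0.0155
```

Run:
```python
import numpy as np
# rigid circle about axis A for commanded TCP, phases
A=np.array([.541,-.083]); 
for p in [np.array([.518,-.035])]:
    for a in range(0,160,6):
        c,s=np.cos(np.radians(a)),np.sin(np.radians(a)); r=p-A
        print(a,np.round(100*(np.array([c*r[0]-s*r[1],s*r[0]+c*r[1]])-r),2))
```

```text
0 [0. 0.]
6 [-0.49 -0.27]
12 [-0.95 -0.58]
18 [-1.37 -0.95]
24 [-1.75 -1.35]
30 [-2.09 -1.79]
36 [-2.38 -2.27]
42 [-2.62 -2.77]
48 [-2.81 -3.3 ]
54 [-2.94 -3.84]
60 [-3.01 -4.39]
66 [-3.02 -4.95]
72 [-2.98 -5.5 ]
78 [-2.87 -6.05]
84 [-2.71 -6.59]
90 [-2.5 -7.1]
96 [-2.23 -7.59]
102 [-1.92 -8.05]
108 [-1.55 -8.47]
114 [-1.15 -8.85]
120 [-0.71 -9.19]
126 [-0.23 -9.48]
132 [ 0.27 -9.72]
138 [ 0.8  -9.91]
144 [  1.34 -10.04]
150 [  1.89 -10.11]
156 [  2.45 -10.12]
```

>>> send_rows([
  [[-0.25,-0.13,0,0,0,3],[-0.73,-0.42,0,0,0,9],[-1.17,-0.76,0,0,0,15],[-1.57,-1.15,0,0,0,21],[-1.93,-1.57,0,0,0,27],[-2.09,-1.79,0,0,0,30],[-2.09,-1.79,0,0,0,30]],
])

```text
clock: 4.25
tcp_pos: [0.4978, -0.053, 0.0791]
orientation: [-0.099, 0.29, 0.951, 0.031]
wrist_force: [-1.0, -1.1, 8.6]
finger_gap: 0.0155
```

```bash
cat > chk.py <<'E'
from h import *
s=get_state(); print(s['tcp_pos'],s['wrist_force'],s['joint_pos'])
import sys
d=read_camera('side'); save(d,sys.argv[1])
W=world(d).reshape(-1,3); r=np.linalg.norm(W[:,:2]-[.541,-.0835],axis=1)
for nm in ['handle','set_mark']:
    for x in find_in(d,nm)[:2]: print(nm,x['conf'],np.round(x['box']))
E
python3 chk.py s1
```

```text
[ 0.49780974 -0.05296484  0.07914765] [-1.01986564 -1.09771828  8.64929093] [-0.30276     0.42396327 -0.20264501  1.14237592  0.05955892  0.28359518]
handle 0.72 [300. 287.  78.  49.]
set_mark 0.92 [317. 327.  22.  31.]
```

View pics/s1.png

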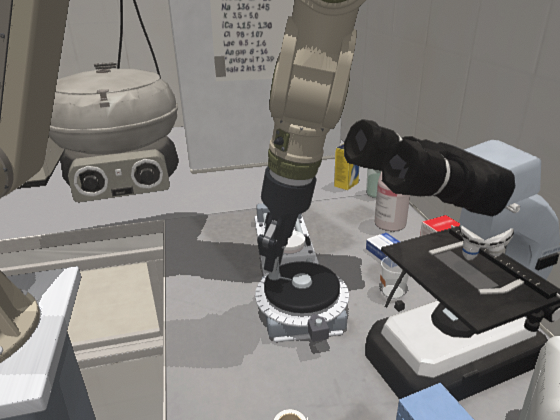

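The handle is gripped at about (272,280) and the wheel turns with it. The tab hasn't moved. Continuing.

>>> send_rows([
  [[-0.29,-0.48,0,0,0,6],[-0.53,-0.98,0,0,0,12],[-0.72,-1.51,0,0,0,18],[-0.85,-2.05,0,0,0,24],[-0.92,-2.6,0,0,0,30],[-0.93,-3.16,0,0,0,36],[-0.89,-3.71,0,0,0,42],[-0.78,-4.26,0,0,0,48],[-0.62,-4.8,0,0,0,54],[-0.41,-5.31,0,0,0,60],[-0.41,-5.31,0,0,0,60]],
])

```text
clock: 5.5
tcp_pos: [0.4943, -0.1059, 0.0792]
orientation: [-0.1, -0.225, 0.969, -0.024]
wrist_force: [1.2, 1.0, 5.8]
finger_gap: 0.0157
```

```bash
python3 chk.py s2
```

```text
[ 0.49432512 -0.1059029   0.07917796] [1.22238004 0.98863224 5.75381804] [-0.28609791  0.41013358 -0.22115018  1.09093551 -0.14068434 -0.73166182]
handle 0.68 [302. 284.  76.  51.]
set_mark 0.6 [319. 327.  22.  27.]
```

View pics/s2.png

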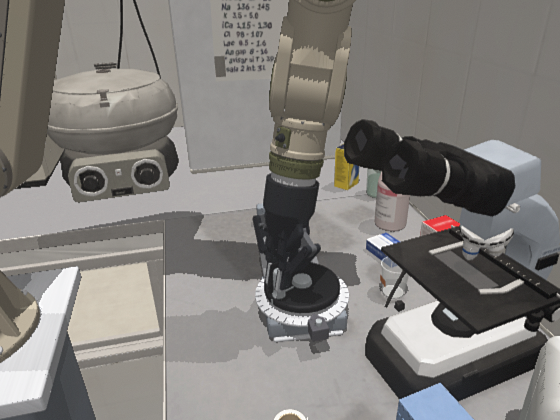

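>>> send_rows([
  [[0.27,-0.49,0,0,0,6],[0.58,-0.95,0,0,0,12],[0.95,-1.37,0,0,0,18],[1.35,-1.75,0,0,0,24],[1.79,-2.09,0,0,0,30],[2.27,-2.38,0,0,0,36],[2.77,-2.62,0,0,0,42],[3.3,-2.81,0,0,0,48],[3.84,-2.94,0,0,0,54],[4.39,-3.01,0,0,0,60],[4.76,-3.02,0,0,0,64],[4.76,-3.02,0,0,0,64]],
])

```text
clock: 6.85
tcp_pos: [0.5415, -0.135, 0.0792]
orientation: [0.072, 0.704, -0.702, 0.075]
wrist_force: [-0.5, 4.8, 7.1]
finger_gap: 0.0154
```

```bash
python3 chk.py s3
```

```text
[ 0.54150113 -0.13498806  0.07918973] [-0.50172536  4.75225771  7.0695228 ] [-0.28128361  0.34190284 -0.32208559  0.84445295 -0.1990746  -1.86055728]
handle 0.84 [301. 288.  78.  50.]
set_mark 0.98 [317. 327.  22.  33.]
```

View pics/s3.png

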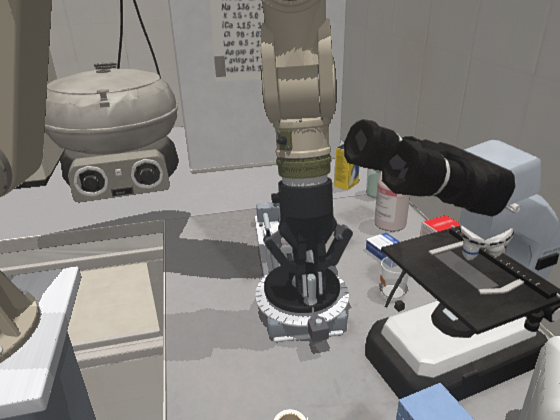

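The handle now stands in front of the tab. I'll release and lift.

>>> send_rows([
  [[0,0,0,0,0,0],[0,0,0,0,0,0],[0,0,0,0,0,0],[0,0,0,0,0,0],[0,0,0,0,0,0],[0,0.5,2,0,0,0],[0,1,4,0,0,0],[0,1.7,7,0,0,0],[-1,3,9,0,0,0],[-4,6,11,0,0,0],[-7,9,12,0,0,0],[-10,12,13,0,0,0]],
], jaw=0.2)

```text
clock: 8.2
tcp_pos: [0.4392, -0.0152, 0.2079]
orientation: [-0.074, -0.703, 0.704, -0.074]
wrist_force: [0.6, 0.6, -0.2]
finger_gap: 0.0512
```

Run:
```python
from h import *
print(get_state()['tcp_pos'])
for n in ['side','top']:
    d=read_camera(n); save(d,n+'4'); W=world(d).reshape(-1,3)
    r=np.linalg.norm(W[:,:2]-[.541,-.083],axis=1)
    k=(abs(r-.048)<.02)&(W[:,2]>.08)&(W[:,2]<.115); q=W[k]
    q=q[q[:,1]<-.1]
    if len(q): print(n,'handle',len(q),q.mean(0),(q.min(0)+q.max(0))/2)
    k=(r>.063)&(r<.108)&(W[:,2]>.052)&(W[:,2]<.064)&(W[:,1]<-.14)&(abs(W[:,0]-.541)<.025); q=W[k]
    if len(q): print(' tab',len(q),q.mean(0),(q.min(0)+q.max(0))/2)
    cv2.imwrite(f'pics/{n}4c.png',cv2.resize(d['img'][150:370,180:460,::-1],None,fx=2.7,fy=2.7))
```

```text
[ 0.43922121 -0.0152337   0.2079309 ]
side handle 208 [ 0.54035424 -0.13595066  0.09641358] [ 0.5412872  -0.1335831   0.09398594]
 tab 189 [ 0.54098262 -0.17504897  0.05444894] [ 0.54187865 -0.16515105  0.05686042]
top handle 45 [ 0.54415167 -0.12822197  0.10489861] [ 0.54442257 -0.12913441  0.09608066]
 tab 45 [ 0.5488446  -0.17342644  0.05449438] [ 0.54841557 -0.17086152  0.0577481 ]
```

View pics/side4c.png

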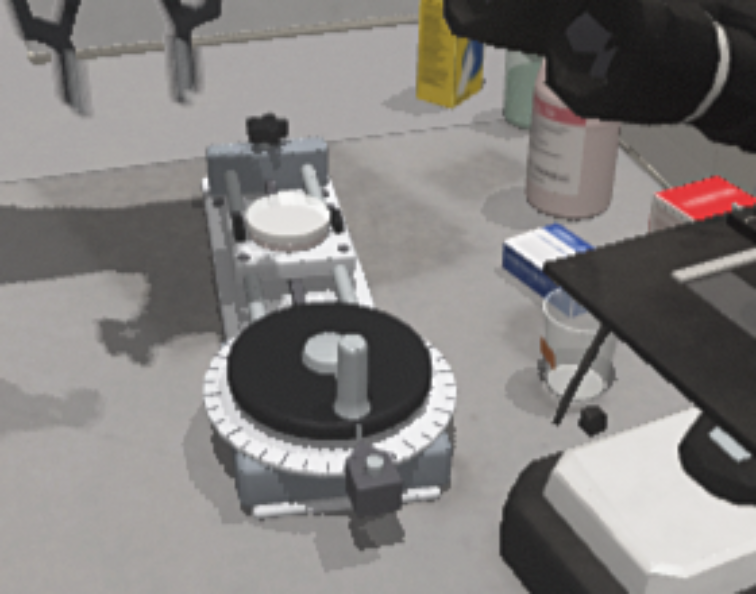

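View pics/top4c.png

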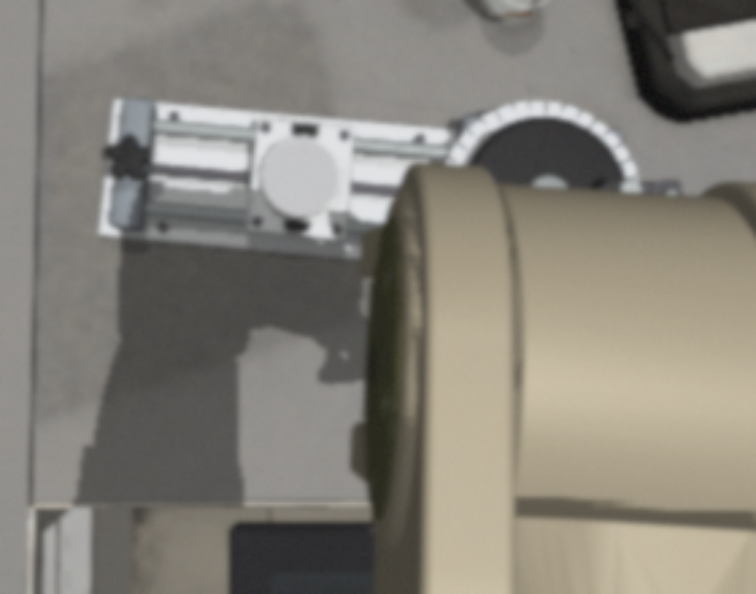

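The side crop shows the handle at (352,375) in line with the tab at (372,480), and the arm well clear of everything. I'll hand in.

```bash
python3 -c "
from workcell import *
print(hand_in())"
```

```text
the job is handed in; nothing more can be done
None
```

The handle now stands in line with the pointed tab, and I handed the job in at about 8.3 s of the 51 s allowed. `hand_in` gives no verdict.

I gripped the handle once, with the tool leaning slightly inward to keep clear of the microscope. I turned the wheel about 154° anticlockwise, let go and pulled the arm back.

- **Alignment:** after release, the side camera put the handle at x ≈ 0.541 m and the tab at x ≈ 0.541–0.542 m. The error is about 1–2 mm, against the 10.5 mm allowed.
- **Tab and star knob:** the tab's measured position matched the start to within about 1 mm in the side view. I did not measure the star knob's turn. The tool stayed clear of it, and it looks unchanged in the final pictures.
- **Forces:** the wrist force readings stayed under about 10 N, and the arm was touching nothing when I handed in.
- **Check that disagreed:** the arm hid part of the wheel and tab from the top camera. Its partial view put the handle at x ≈ 0.544 m and the tab at x ≈ 0.548 m. I relied on the unobstructed side view.

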